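Line up the sample tubs and open the filling nozzle

ROBOT

A 7-joint arm with a two-finger parallel gripper is mounted at the origin on the work surface. World frame = base frame: x ahead of the robot, y to its left, z up, the work surface at z = 0. Lengths are in m, angles in rad, forces in N, time in s.
With the tool pointing down it reaches from about 0.4 to 0.85 m from the base axis. Payload 10.4 kg.
Tool frame: the origin (TCP) lies at the centre of the arm's flange, where the gripper is bolted on; the fingertips stand 182 mm ahead of it and the grasp point (between the pads) lies r.grasp_offset ahead of it (r.grasp_offset is the distance from the TCP to the grasp point, in m); z points along the fingers, y is the line along which they close (so a half turn about z gives the same grasp; the last joint's range is limited). The gripper opens to 87 mm and grips with 3 to 60 N. Pads are 19 mm wide; open, the fingers measure 117 mm over their backs; the gripper's body (75 mm by 190 mm) begins 51 mm behind the grasp point.
Start: joints at [-1.211, 0.332, -0.065, 1.46, 0.022, 1.35, -0.088], TCP at [0.233, 0.58, 0.405] pointing down, gripper open.
Joint ranges: [-2.6, 2.6], [-0.5, 2.12], [-1.47, 1.34], [0.16, 2.42], [-1.27, 4.41], [0.06, 2.06], [-2.6, 2.6]. Speed limits (rad/s): [2.22, 2.22, 2.79, 2.79, 3.14, 3.14, 3.14].

INTERFACE

Orientations are given as a unit quaternion [x, y, z, w].
In Python, from bench import status, vision, job, spotter, r gives the robot as it stands. The module is installed in compiled form; this text tells all that it offers.
- The arm moves only by the tool play_rows, never from a script. Its argument "series" is a list of rows, each a list of 6 numbers: the shift along the tool's x, y, z each as a share of 150 mm, from -1 to 1, then the turn, a rotation vector about the tool's x, y, z each as a share of 30 degrees, from -1 to 1. In form: [[x, y, z, ax, ay, az], ...]. A call has 1 to 5 rows; each row is the pose to reach, as a shift and turn from the pose commanded when the call began, along the tool's axes at that moment; what a row does not reach only later rows make up. A row lasts 1/10 s, in which the tool goes at most 50 mm and 8.59 degrees, less where a joint would pass 70% of its speed; a pose out of reach is approached as far as the arm can. A call with a number of a shift or a turn outside -1 to 1 is refused whole. A call with a gripper value outside its range is refused whole. "fingers" is the opening, from -1 (shut) to 1 (fully open), set as the call begins (left out, the last holds). The fingers move at their own pace and stop on an object; "squeeze" is the grip in N (left out, the last holds). Time passes only in rows, so rows that repeat a pose let the fingers close. It gives the time, the measured TCP pose, the force, the opening and the grip force at its end, in the units of the state.
- status.read_state(): the state, without advancing time (a new reading comes with each control period).
- vision.camera(name): name is "scene" or "top" or "wrist"; returns the picture (400x640x3 uint8, blue, green, red); there is no depth.
- vision.calibration(name): a dict with "fx", "fy", "cx", "cy" (pixels), "rvec" (rotation vector, rad) and "tvec" (3), from world to camera coordinates, as OpenCV has them; the wrist camera has in their place "T_tool_cam" (4x4, takes a point from camera to tool coordinates, whose origin is the TCP and whose axes are the flange's). Camera axes: x right, y down, z forward; pixel columns grow to the right and rows downward; lengths in m; the calibration is good to about 2 mm. A picture is of the moment at which its call begins: read the wrist's pose just before it. calibration takes no time and is no camera call.
- job.close_job(): hands the job in; it is judged then, once.
Trained networks look in the newest picture that a camera, given by its name, has taken for a name from the list of things; names that differ only in an ending like _2 or _b are one class to them, and where a whole thing is asked for, a point or a joint stands for the part that bears it (a point fixed in the world has none). Each returns a list of dicts, best first, with "conf" (0 to 1); they miss things now and then, are a little off and sometimes report something else, mostly with a low value. They report only what shows in the picture. A call takes as long as a camera call. They do not tell look-alikes from the thing itself.
- spotter.boxes_of(camera, name): "point" ([x, y, z] in m, in world coordinates, good to about 4 mm: the middle of the surface that is visible of it).
- spotter.regions_of(camera, name): "pixels" (400x640 bool, what is visible of it).
The state is a dict: "time": time; "joint_positions": joint angles; "joint_vel": joint speeds; "joint_torque": joint torques, N m; "ee_pos": TCP position; "eef_rot": TCP orientation; "ft_force": force on the tool from outside, world axes, zero at the start; "torque": the same for the moment, N m; "width": finger opening in m; "grip_force": force on a finger pad.
Only numpy, scipy, OpenCV 4.12 (cv2) and the standard library are available. Lean on these libraries where they do the work, as an engineer would, in place of code of your own. Each camera call takes 0.05 s, during which the arm holds its last target. There are 200 camera calls.

TASK

Stand the two sample tubs from the bench on the low filling shelf beside the one already there, upright and close together in one straight side-by-side row along the middle of the shelf. Then unscrew the flat-topped cap of the dosing block (nobody knows whether its thread is left- or right-handed, so feel which way it gives) and lift it off. Finish while still holding the cap in the gripper, at rest about 10 cm straight above its nozzle, and leave the row and the other things on the bench undisturbed.

Things in the scene. Friction and masses are not known exactly. Their poses are not given: they have to be found in the camera images.
- shelf: low white filling shelf, a board 120 (its x, front to back) x 300 (its y, along the row) mm on two feet, flat and without rims, fixed; its top is 30 mm above the table. Origin on the table under the centre of the board.
- tub_a: open octagonal off-white plastic sample tub, 60 mm across flats, 45 mm high, 3 mm walls, about 40 g, open and empty, straight sides; already stands on the shelf near its middle, and may stay there or be moved. Origin at the centre of its underside, z up; its flats face its own x axis and every 45 degrees from it.
- tub_b: the same kind of tub, standing on the table in front of the shelf.
- tub_c: the same kind of tub, standing on the table in front of the shelf.
- doser: white dosing block, fixed: a box 120 (x) x 220 (y) x 110 (z) mm, origin under its centre. Two grey stubs 44 mm wide stand 110 mm apart on top: at its +y end (nearer the shelf) the one with the flat-topped cap, at its -y end a sealed one with a domed top (157 mm above the table) that does not come off.
- cap: flat-topped round grey fluted cap, 44 mm across, 34 mm high, about 70 g; origin at the centre of its underside, z up. One way it meets a hard stop after 6 degrees of play; the other way, which differs from start to start and does not show, it turns almost freely, lifts off when turned 50 to 70 degrees (60 is best) from its start and meets a hard end stop at 74.
- seat (a point): point on the axis of the cap's nozzle, 116 mm above the table, where the centre of the cap's underside sits at the start; z up. Inside the cap two lugs are caught under a part-turn thread: until free the cap lifts about 2 mm at most and does not rise as it turns; once free it lifts straight up, clear of the nozzle after 25 mm.
- tape_roll: bystander: roll of packing tape lying flat, 76 mm across, 24 mm high, origin under its centre; leave alone.
- scoop: bystander: spoon lying on the table in front of the dosing block; leave alone.
- jar: bystander: closed glass jar 64 mm across, 95 mm high, standing beyond the tubs on the left (+y), origin under its centre; leave alone.
There are look-alikes about, which are no part of the job. What is shaped like the tub_a but blue or orange is not meant.

How it is judged:
By the outcome, as a careful person would: the job done as asked, in the order asked, and still so for the second after the job is handed in, while the arm keeps its last pose, push and grip.
It also fails if it takes over 59 s, if anything falls off the work surface, if the arm or the gripper's body presses on something with over 40 N, if the wrist force passes 120 N, or if a joint passes its speed limit or range.

## Working session

There is one attempt and no reset: what is moved stays moved. The work goes in short steps, Python scripts to look and compute and a tool call to move; the robot and the scene stay as the last step left them, time stands still between calls to the robot, and variables do not carry over. Pictures are saved under pics/ and viewed, at most 10 in all, crops included, and the job is handed in when it is done.

Besides the shell and the picture viewer there is one more tool, called after "Call:" by a JSON object that holds its "api" and its "payload". play_rows: Moves the arm, as the interface text tells. Shift numbers are shares of 150 mm and turn numbers shares of 30 degrees, none past 1 either way. Its arguments: {"type":"object","properties":{"series":{"type":"array","items":{"type":"array","items":{"type":"number"}}},"fingers":{"type":"number"},"squeeze":{"type":"number"}},"required":["series"]}

```bash
mkdir -p pics
cat > h.py <<'E'
import numpy as np, cv2
from scipy.spatial.transform import Rotation as R
from bench import status, vision, job, spotter, r
def cam(name):
    c=vision.calibration(name)
    K=np.array([[c['fx'],0,c['cx']],[0,c['fy'],c['cy']],[0,0,1]])
    if 'rvec' in c:
        Rm=cv2.Rodrigues(np.array(c['rvec'],float))[0]; t=np.array(c['tvec'],float).ravel()
    else:
        s=status.read_state(); T=np.eye(4); T[:3,:3]=R.from_quat(s['eef_rot']).as_matrix(); T[:3,3]=s['ee_pos']
        W=np.linalg.inv(T@np.array(c['T_tool_cam'])); Rm=W[:3,:3]; t=W[:3,3]
    return K,Rm,t
def proj(C,p):
    K,Rm,t=C; q=(K@(Rm@np.atleast_2d(p).T+t[:,None])).T; return q[:,:2]/q[:,2:]
def onplane(C,uv,z):
    K,Rm,t=C; uv=np.atleast_2d(uv).astype(float); d=(Rm.T@np.linalg.inv(K)@np.c_[uv,np.ones(len(uv))].T).T; o=-Rm.T@t
    return o+d*((z-o[2])/d[:,2])[:,None]
def tri(C1,uv1,C2,uv2):
    P=[C[0]@np.c_[C[1],C[2]] for C in (C1,C2)]
    X=cv2.triangulatePoints(P[0],P[1],np.array(uv1,float).reshape(2,1),np.array(uv2,float).reshape(2,1)); return (X[:3]/X[3]).ravel()
E
python3 - <<'E'
from h import *
s=status.read_state(); print({k:np.round(v,3).tolist() for k,v in s.items()}, r.grasp_offset)
ims=[vision.camera(n) for n in('scene','top')]
for n,i in zip(('scene','top'),ims): cv2.imwrite(f'pics/{n}0.png',i)
for n in ('shelf','tub_a','doser','cap','tape_roll','scoop','jar'):
  for c in('scene','top'):
    print(n,c,[(np.round(b['point'],3).tolist(),round(b['conf'],2), proj(cam(c),b['point']).round().tolist()[0]) for b in spotter.boxes_of(c,n)])
E
```

```text
{'time': 0.0, 'joint_positions': [-1.211, 0.333, -0.065, 1.461, 0.022, 1.35, -0.088], 'joint_vel': [0.001, 0.002, 0.0, 0.001, -0.0, 0.0, -0.0], 'joint_torque': [-0.0, -62.326, 0.025, -38.989, -0.061, 0.04, 0.0], 'ee_pos': [0.233, 0.58, 0.404], 'eef_rot': [0.19, 0.982, -0.001, -0.0], 'ft_force': [-0.454, -0.527, 0.599], 'torque': [0.001, -0.022, 0.007], 'grip_force': 0.0, 'width': 0.087} 0.1635
shelf scene [([0.641, 0.154, 0.03], 0.84, [364.0, 226.0])]
shelf top [([0.635, 0.144, 0.029], 0.59, [284.0, 190.0])]
tub_a scene [([0.622, 0.096, 0.047], 0.97, [344.0, 217.0]), ([0.828, -0.074, 0.01], 0.91, [280.0, 292.0]), ([0.429, 0.054, 0.02], 0.88, [328.0, 166.0]), ([0.358, 0.154, 0.027], 0.83, [360.0, 147.0]), ([0.555, -0.104, 0.018], 0.75, [275.0, 201.0]), ([0.711, -0.104, 0.018], 0.65, [271.0, 249.0]), ([0.435, -0.07, 0.026], 0.61, [288.0, 166.0]), ([0.428, 0.245, 0.023], 0.59, [390.0, 166.0])]
tub_a top [([0.716, -0.104, 0.003], 0.91, [380.0, 163.0]), ([0.436, 0.057, 0.003], 0.9, [315.0, 269.0]), ([0.568, -0.102, 0.008], 0.87, [379.0, 220.0]), ([0.434, 0.253, 0.005], 0.78, [239.0, 268.0]), ([0.837, -0.079, 0.006], 0.78, [372.0, 117.0]), ([0.362, 0.153, 0.003], 0.73, [277.0, 298.0]), ([0.635, 0.104, 0.037], 0.59, [299.0, 190.0])]
doser scene [([0.581, -0.277, 0.11], 0.97, [207.0, 191.0])]
doser top [([0.539, -0.283, 0.111], 0.63, [460.0, 231.0])]
cap scene [([0.548, -0.226, 0.152], 0.82, [225.0, 172.0])]
cap top [([0.535, -0.226, 0.15], 0.87, [439.0, 231.0])]
tape_roll scene [([0.435, -0.07, 0.027], 0.62, [288.0, 166.0])]
tape_roll top [([0.426, -0.066, 0.022], 0.6, [364.0, 275.0])]
scoop scene [([0.302, -0.24, 0.014], 0.59, [239.0, 135.0])]
scoop top [([0.331, -0.239, 0.016], 0.69, [432.0, 315.0])]
jar scene [([0.501, 0.369, 0.069], 0.61, [437.0, 178.0]), ([0.58, -0.283, 0.109], 0.41, [205.0, 191.0])]
jar top [([0.482, 0.363, 0.093], 0.63, [188.0, 247.0])]
```

Run:
```python
import cv2
t=cv2.imread('pics/top0.png')[80:340,150:510]
cv2.imwrite('pics/top_c.png',cv2.resize(t,None,fx=2.2,fy=2.2,interpolation=cv2.INTER_CUBIC))
```

```text
(no output)
```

View pics/top_c.png

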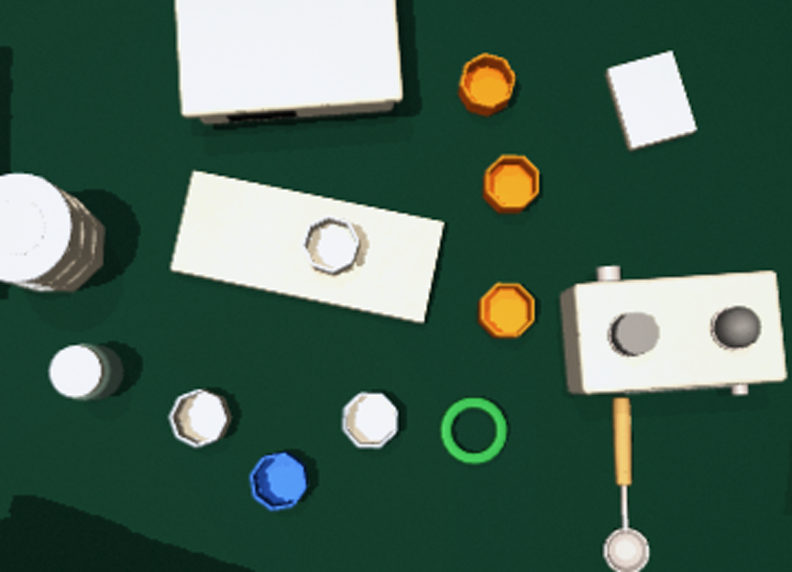

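View pics/scene0.png

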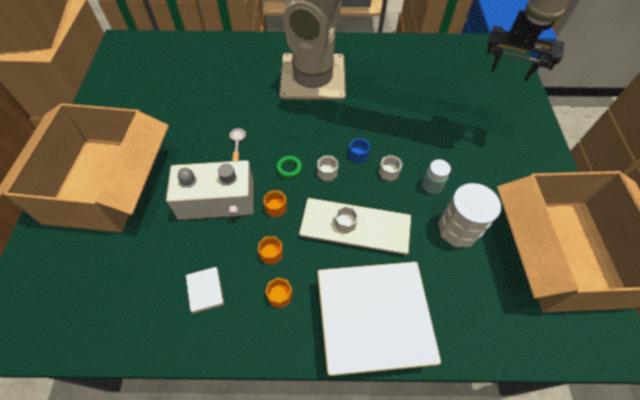

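The top view (2.2× crop) is already enlarged enough to sort the tubs. Candidates: off-white tubs at top px (239,268) and (315,269) on the table, plus one at (299,190) on the shelf. The blue one (277,298) and the three orange ones (380,163), (379,220) and (372,117) are look-alikes. The two off-white ones in front of the shelf fit. The flat cap is at (439,231), beside the domed stub at about (484,228).

```bash
cat >> h.py <<'E'
def pose(x,y,z,psi):
    "tool down, tool y at world angle psi deg; xyz = TCP"
    a=np.radians(psi); ty=np.array([np.cos(a),np.sin(a),0]); tz=np.array([0,0,-1.]); return np.array([x,y,z],float),np.c_[np.cross(ty,tz),ty,tz]
def plan(*ts):
    s=status.read_state(); p=np.array(s['ee_pos']); M=R.from_quat(s['eef_rot']).as_matrix()
    print('psi now',np.degrees(np.arctan2(M[1,1],M[0,1])).round(2),'p',p.round(4))
    for t in ts:
        P,Q=pose(*t); d=M.T@(P-p); w=R.from_matrix(M.T@Q).as_rotvec(degrees=True)
        n=int(max(1,np.ceil(np.abs(d).max()/.15-.001),np.ceil(np.abs(w).max()/30-.001)))
        for i in range(n):
            Mi=M@R.from_rotvec(w*i/n,degrees=True).as_matrix(); dd=Mi.T@(P-p)/n; ww=w/n
            k=max(np.linalg.norm(dd)/.05,np.linalg.norm(ww)/8.59)
            print(t,i,'row',np.r_[dd/.15,ww/30].round(4).tolist(),'nrows',k.round(2))
        p,M=P,Q
E
python3 - <<'E'
from h import *
print(np.round(vision.calibration('wrist')['T_tool_cam'],3).tolist(), vision.calibration('wrist')['fx'])
T,S=cam('top'),cam('scene')
print('campos',(-T[1].T@T[2]).round(3),(-S[1].T@S[2]).round(3))
vision.camera('top'); 
m=[x for x in spotter.regions_of('top','shelf')][0]['pixels'].astype(np.uint8)
r_=cv2.minAreaRect(cv2.findNonZero(cv2.convexHull(np.argwhere(m)[:,::-1].astype(np.int32)) if 0 else m)); b=cv2.boxPoints(r_)
print(b.round(1).tolist()); P=onplane(T,b,.03); print(P.round(4).tolist(),P.mean(0).round(4), np.linalg.norm(np.diff(P,axis=0),axis=1).round(3))
plan((.50,.15,.45,-11.5))
E
```

```text
[[0.001, -0.961, -0.275, 0.074], [1.0, 0.001, 0.0, -0.001], [-0.0, -0.275, 0.961, 0.021], [0.0, 0.0, 0.0, 1.0]] 281.4061081614327
campos [0.47 0.03 1.33] [1.15  0.02  1.009]
[[227.3000030517578, 202.1999969482422], [236.89999389648438, 156.5], [351.5, 180.5], [341.8999938964844, 226.3000030517578]]
[[0.5993, 0.2862, 0.03], [0.7182, 0.2672, 0.03], [0.6639, -0.0287, 0.03], [0.5465, -0.0072, 0.03]] [0.632  0.1294 0.03  ] [0.12  0.301 0.119]
psi now 68.07 p [0.2334 0.5798 0.4048]
(0.5, 0.15, 0.45, -11.5) 0 row [-0.9062, -0.6646, -0.1005, 0.0, -0.0, 0.8841] nrows 3.38
(0.5, 0.15, 0.45, -11.5) 1 row [-1.1076, -0.19, -0.1005, 0.0, -0.0, 0.8841] nrows 3.38
(0.5, 0.15, 0.45, -11.5) 2 row [-1.0759, 0.3246, -0.1005, 0.0, -0.0, 0.8841] nrows 3.38
```

Call:
{"api": "play_rows", "payload": {"series": [[-0.3, -0.22, -0.03, 0, 0, 0.25], [-0.6, -0.44, -0.06, 0, 0, 0.5], [-0.9, -0.66, -0.1, 0, 0, 0.75], [-0.9, -0.66, -0.1, 0, 0, 0.9]]}}

```text
time: 1.3
ee_pos: [0.3251, 0.4332, 0.4208]
eef_rot: [0.419, 0.908, 0.0, 0.001]
ft_force: [0.1, 0.6, 0.3]
width: 0.0869
grip_force: 0.0
```

Call:
{"api": "play_rows", "payload": {"series": [[-0.3, -0.06, -0.03, 0, 0, 0.25], [-0.6, -0.12, -0.06, 0, 0, 0.5], [-0.9, -0.19, -0.1, 0, 0, 0.75], [-1, -0.19, -0.1, 0, 0, 0.9]]}}

```text
time: 1.7
ee_pos: [0.4012, 0.3011, 0.4361]
eef_rot: [0.62, 0.785, 0.001, 0.001]
ft_force: [0.2, 0.8, 0.4]
width: 0.0871
grip_force: 0.0
```

Call:
{"api": "play_rows", "payload": {"series": [[-0.3, 0.1, -0.03, 0, 0, 0.25], [-0.6, 0.2, -0.06, 0, 0, 0.5], [-0.9, 0.3, -0.1, 0, 0, 0.75], [-1, 0.33, -0.1, 0, 0, 0.85], [-1, 0.33, -0.1, 0, 0, 0.85]]}}

```text
time: 2.2
ee_pos: [0.4843, 0.1696, 0.45]
eef_rot: [0.776, 0.631, 0.0, 0.0]
ft_force: [0.3, 0.7, -0.4]
width: 0.087
grip_force: 0.0
```

Run:
```python
from h import *
W=cam('wrist'); im=vision.camera('wrist'); cv2.imwrite('pics/w1.png',im)
rg=spotter.regions_of('wrist','tub_a')
for k,b in enumerate(rg):
    m=b['pixels']; v,u=np.nonzero(m); hsv=cv2.cvtColor(im,cv2.COLOR_BGR2HSV)[m].mean(0)
    print(k,round(b['conf'],2),(u.mean().round(),v.mean().round()),m.sum(),hsv.round(), onplane(W,[u.mean(),v.mean()],.03)[0].round(3))
np.savez('w1.npz',m=np.array([b['pixels'] for b in rg]),R=W[1],t=W[2],K=W[0])
print(status.read_state()['ee_pos'])
```

```text
0 0.88 (np.float64(241.0), np.float64(196.0)) 1786 [109. 214. 126.] [0.366 0.154 0.03 ]
1 0.86 (np.float64(269.0), np.float64(123.0)) 1830 [ 48.  30. 202.] [0.432 0.246 0.03 ]
2 0.76 (np.float64(394.0), np.float64(300.0)) 578 [ 12. 249. 144.] [ 0.564 -0.07   0.03 ]
3 0.68 (np.float64(303.0), np.float64(241.0)) 1175 [ 28.  52. 156.] [0.44  0.064 0.03 ]
4 0.57 (np.float64(433.0), np.float64(199.0)) 2219 [ 27.  42. 173.] [0.642 0.091 0.03 ]
[0.48283505 0.17304359 0.44958747]
```

View pics/w1.png

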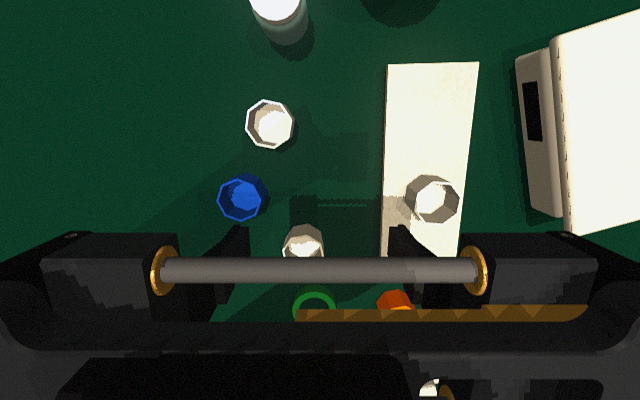

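The wrist picture shows off-white tub_b at (269,123), blue look-alike at (241,196), off-white tub_c half behind the gripper at (303,241), and tub_a on the shelf at (433,199). The colours match the choice made from the top view.

```bash
cat > fit.py <<'E'
from h import *
from scipy.optimize import minimize
def octa(x,y,z,yaw,af=.06):
    a=np.radians(yaw+22.5+45*np.arange(8)); rr=af/2/np.cos(np.pi/8); return np.c_[x+rr*np.cos(a),y+rr*np.sin(a),np.full(8,z)]
def dens(p,n=8): return np.concatenate([p+(np.roll(p,-1,0)-p)*k/n for k in range(n)])
def grad(im):
    g=cv2.GaussianBlur(im.astype(np.float32),(0,0),1.0); gx=cv2.Sobel(g,-1,1,0); gy=cv2.Sobel(g,-1,0,1)
    return np.sqrt((gx**2+gy**2)).max(2)
def fit(views,p0,zr,fz=False):
    "views: list of (C,grad). rim outer+inner edge score; zr rim height guess"
    def sc(q):
        x,y,yaw=q[:3]; z=q[3] if fz else zr; s=0
        for C,G in views:
            for af,w in((.06,1.),(.054,.5)):
                uv=proj(C,dens(octa(x,y,z,yaw,af))).astype(np.float32)
                v=cv2.remap(G,uv[:,0][None],uv[:,1][None],cv2.INTER_LINEAR); s+=w*np.sqrt(v).mean()
        return -s
    best=None
    for yaw in range(0,45,9):
        for dx in(-.006,0,.006):
            for dy in(-.006,0,.006):
                q0=[p0[0]+dx,p0[1]+dy,yaw]+([zr] if fz else []); st=np.array([q0]+[np.array(q0)+np.eye(len(q0))[i]*[.004,.004,8,.006][i] for i in range(len(q0))])
                o=minimize(sc,q0,method='Nelder-Mead',options=dict(initial_simplex=st,maxiter=150,xatol=1e-4))
                if best is None or o.fun<best.fun: best=o
    return best.x.round(4),round(best.fun,2)
E
python3 - <<'E'
from fit import *
d=np.load('w1.npz'); T,S=cam('top'),cam('scene'); W=(d['K'],d['R'],d['t'])
VT=(T,grad(cv2.imread('pics/top0.png')));VS=(S,grad(cv2.imread('pics/scene0.png')));VW=(W,grad(cv2.imread('pics/w1.png')))
for n,p,z in(('a',(.637,.103),.075),('b',(.433,.25),.045),('c',(.436,.057),.045)):
    vs={'TW':[VT,VW],'TSW':[VT,VS,VW],'T':[VT]} if n!='c' else {'TS':[VT,VS],'T':[VT]}
    for k,v in vs.items(): print(n,k,fit(v,p,z), fit(v,p,z,True) if len(k)>1 else '')
E
```

```text
a TW (array([ 0.6292,  0.1007, 30.0932]), np.float64(-42.27)) (array([ 0.6319,  0.0993, 28.9761,  0.0685]), np.float64(-43.74))
a TSW (array([  0.6293,   0.1005, -13.6279]), np.float64(-60.44)) (array([ 0.6323,  0.0993, 28.9458,  0.0679]), np.float64(-64.9))
a T (array([ 0.6292,  0.0991, 29.7838]), np.float64(-21.8)) 
b TW (array([ 0.4331,  0.2447, 21.9633]), np.float64(-55.66)) (array([ 0.4329,  0.2447, 21.9503,  0.0439]), np.float64(-55.69))
b TSW (array([ 0.433 ,  0.2446, 21.4736]), np.float64(-75.94)) (array([ 0.4333,  0.2445, 21.1916,  0.0466]), np.float64(-76.01))
b T (array([ 0.4307,  0.2448, 20.394 ]), np.float64(-27.3)) 
c TS (array([ 0.4345,  0.0502, 44.2692]), np.float64(-50.9)) (array([ 0.4345,  0.0503, 44.1992,  0.0452]), np.float64(-50.9))
c T (array([ 0.4342,  0.0507, 39.7064]), np.float64(-29.88))
```

Run:
```python
from fit import *
d=np.load('w1.npz'); W=(d['K'],d['R'],d['t']); T,S=cam('top'),cam('scene')
c=np.array([.632,.1294]);A=np.array([[.9836,-.1805],[.1805,.9836]])
for z in(0,.05): print(z,[( (A@(p[:2]-c)).round(3).tolist()) for p in np.r_[onplane(W,[[515,60],[530,215]],z),onplane(T,[[233,132],[330,127]],z)]])
# box front top corner: wrist (553,38)/(578,234) ; top img px (233,131)/(332,125)
print(tri(W,(552,38),T,(233,131)).round(3),tri(W,(578,234),T,(332,124)).round(3))
plan((.433,.2447,.28,-23.5),(.433,.2447,.028+.1635,-23.5))
```

```text
0 [[0.126, 0.155], [0.189, -0.076], [0.126, 0.183], [0.193, -0.066]]
0.05 [[0.094, 0.147], [0.149, -0.057], [0.116, 0.171], [0.18, -0.068]]
[0.773 0.271 0.078] [0.794 0.027 0.095]
psi now -11.32 p [0.4828 0.173  0.4496]
(0.433, 0.2447, 0.28, -23.5) 0 row [0.2014, -0.2095, 0.5655, -0.0005, -0.0003, 0.203] nrows 1.91
(0.433, 0.2447, 0.28, -23.5) 1 row [0.1781, -0.2298, 0.5654, -0.0005, -0.0003, 0.203] nrows 1.91
(0.433, 0.2447, 0.1915, -23.5) 0 row [0.0, 0.0, 0.59, 0.0, 0.0, 0.0] nrows 1.77
```

Call:
{"api": "play_rows", "payload": {"series": [[0.1, -0.11, 0.28, 0, 0, 0.1], [0.2, -0.22, 0.56, 0, 0, 0.2], [0.29, -0.33, 0.84, 0, 0, 0.3], [0.365, -0.45, 1, 0, 0, 0.4], [0.365, -0.45, 1, 0, 0, 0.4]], "fingers": 1}}

```text
time: 2.8
ee_pos: [0.4239, 0.2424, 0.2961]
eef_rot: [0.834, 0.552, -0.003, -0.0]
ft_force: [-0.0, 0.2, 0.9]
width: 0.0869
grip_force: 0.0
```

Run:
```python
from h import *
plan((.433,.2447,.1915,-23.5))
```

```text
psi now -23.05 p [0.4239 0.2424 0.2961]
(0.433, 0.2447, 0.1915, -23.5) 0 row [0.0417, 0.0528, 0.6968, -0.0083, 0.0098, 0.015] nrows 2.1
```

Call:
{"api": "play_rows", "payload": {"series": [[0.042, 0.03, 0.3, 0, 0, 0.015], [0.042, 0.03, 0.55, 0, 0, 0.015], [0.042, 0.03, 0.69, 0, 0, 0.015], [0.042, 0.03, 0.69, 0, 0, 0.015], [0.042, 0.03, 0.69, 0, 0, 0.015]]}}

```text
time: 3.3
ee_pos: [0.4348, 0.2441, 0.1973]
eef_rot: [0.838, 0.546, 0.0, -0.0]
ft_force: [0.5, 0.8, 0.0]
width: 0.0873
grip_force: 0.0
```

Run:
```python
from h import *
plan((.433,.2447,.1915,-23.5))
```

```text
psi now -23.77 p [0.4348 0.2441 0.1973]
(0.433, 0.2447, 0.1915, -23.5) 0 row [-0.0009, -0.0127, 0.0387, 0.0006, -0.0016, -0.0091] nrows 0.12
```

Call:
{"api": "play_rows", "payload": {"series": [[0, -0.01, 0.035, 0, 0, 0], [0, -0.01, 0.035, 0, 0, 0], [0, -0.01, 0.035, 0, 0, 0], [0, -0.01, 0.035, 0, 0, 0], [0, -0.01, 0.035, 0, 0, 0]], "fingers": -1, "squeeze": 10}}

```text
time: 3.8
ee_pos: [0.4333, 0.244, 0.1915]
eef_rot: [0.838, 0.546, 0.0, -0.0]
ft_force: [-2.0, -0.0, 4.5]
width: 0.0599
grip_force: 10.0
```

Run:
```python
from h import *
c=np.array([.632,.1294]);ex=np.array([.9836,-.1805]);ey=np.array([.1805,.9836])
b=c+.003*ex+.035*ey; print(b)
s=status.read_state(); print(s['width'],s['grip_force'],s['ee_pos'])
z=s['ee_pos'][2]
plan((s['ee_pos'][0],s['ee_pos'][1],z+.09,-23.5),(*b,z+.09,-10.4),(*b,z+.031,-10.4))
```

```text
[0.6412683 0.1632845]
0.059947799378314404 10.000174295855686 [0.43330488 0.24402099 0.1914604 ]
psi now -23.88 p [0.4333 0.244  0.1915]
(np.float64(0.4333048767885868), np.float64(0.24402099030239138), np.float64(0.2814604017860389), -23.5) 0 row [0.0004, 0.0001, -0.6, 0.0003, -0.0014, -0.0126] nrows 1.8
(np.float64(0.6412683), np.float64(0.1632845), np.float64(0.2814604017860389), -10.4) 0 row [0.0296, 0.743, 0.0, 0.0, 0.0, -0.2183] nrows 2.23
(np.float64(0.6412683), np.float64(0.1632845), np.float64(0.2814604017860389), -10.4) 1 row [-0.0553, 0.7416, 0.0, 0.0, 0.0, -0.2183] nrows 2.23
(np.float64(0.6412683), np.float64(0.1632845), np.float64(0.22246040178603896), -10.4) 0 row [0.0, 0.0, 0.3933, 0.0, 0.0, 0.0] nrows 1.18
```

Call:
{"api": "play_rows", "payload": {"series": [[0, 0, -0.3, 0, 0, 0], [0, 0, -0.6, 0, 0, 0], [0.01, 0.25, -0.6, 0, 0, -0.08], [0.02, 0.5, -0.6, 0, 0, -0.15], [0.03, 0.74, -0.6, 0, 0, -0.22]]}}

```text
time: 4.3
ee_pos: [0.5377, 0.2026, 0.2817]
eef_rot: [0.805, 0.594, 0.001, -0.0]
ft_force: [1.3, 0.3, -1.2]
width: 0.06
grip_force: 10.0
```

Call:
{"api": "play_rows", "payload": {"series": [[-0.02, 0.25, 0, 0, 0, -0.08], [-0.04, 0.5, 0, 0, 0, -0.15], [-0.055, 0.72, 0, 0, 0, -0.22], [-0.055, 0.74, 0, 0, 0, -0.22], [-0.055, 0.74, 0, 0, 0, -0.22]]}}

```text
time: 4.8
ee_pos: [0.6404, 0.1614, 0.2804]
eef_rot: [0.77, 0.638, -0.0, 0.0]
ft_force: [-1.0, 0.7, -0.3]
width: 0.0599
grip_force: 10.0
```

Run:
```python
from fit import *
s=status.read_state(); print(s['width'],s['grip_force'])
plan((.6413,.1633,.2225,-10.4))
vision.camera('top'); vt=grad(vision.camera('top')); G=grad(vision.camera('scene'))
print(fit([(cam('scene'),G)],(.632,.100),.075), fit([(cam('scene'),G)],(.6413,.1633),.135))
```

```text
0.05990414152975204 9.999969197669998
psi now -10.78 p [0.6404 0.1614 0.2804]
(0.6413, 0.1633, 0.2225, -10.4) 0 row [0.0135, 0.0035, 0.3861, -0.001, 0.0013, -0.0128] nrows 1.16
(array([0.6278, 0.1033, 7.2858]), np.float64(-15.87)) (array([ 0.6361,  0.1805, 12.6044]), np.float64(-13.71))
```

Call:
{"api": "play_rows", "payload": {"series": [[0.02, 0, 0.2, 0, 0, -0.01], [0.02, 0, 0.33, 0, 0, -0.01], [0.02, 0, 0.38, 0, 0, -0.01], [0.02, 0, 0.38, 0, 0, -0.01], [0.02, 0, 0.38, 0, 0, -0.01]]}}

```text
time: 5.45
ee_pos: [0.6407, 0.1655, 0.2252]
eef_rot: [0.768, 0.64, 0.001, 0.0]
ft_force: [0.1, -0.2, 0.5]
width: 0.0601
grip_force: 10.0
```

Run:
```python
from h import *
s=status.read_state(); print(s['width'],s['grip_force'],s['ft_force'])
plan((.6413,.1643,.2220,-10.4))
im=vision.camera('scene'); cv2.imwrite('pics/s2.png',cv2.resize(im[150:280,270:450],None,fx=4,fy=4,interpolation=cv2.INTER_CUBIC))
```

```text
0.0601119395804557 9.999805486877449 [ 0.11027208 -0.20222839  0.49368491]
psi now -10.37 p [0.6407 0.1655 0.2252]
(0.6413, 0.1643, 0.222, -10.4) 0 row [-0.0069, 0.0053, 0.021, 0.002, -0.0015, 0.0011] nrows 0.07
```

View pics/s2.png

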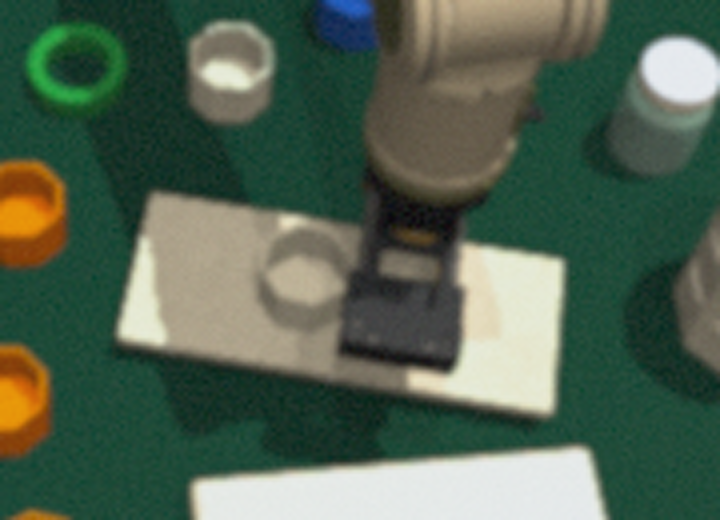

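The crop shows the held tub over the shelf right beside tub_a at (300,275), with no contact.

Call:
{"api": "play_rows", "payload": {"series": [[-0.012, 0.005, 0.025, 0, 0, 0], [-0.012, 0.005, 0.025, 0, 0, 0], [-0.012, 0.005, 0.025, 0, 0, 0]]}}

```text
time: 5.8
ee_pos: [0.6415, 0.1633, 0.2212]
eef_rot: [0.768, 0.64, 0.001, 0.0]
ft_force: [1.6, 0.7, 4.8]
width: 0.0601
grip_force: 10.0
```

Call:
{"api": "play_rows", "payload": {"series": [[0, 0, 0, 0, 0, 0], [0, 0, 0, 0, 0, 0], [0, 0, 0, 0, 0, 0], [0, 0, -0.2, 0, 0, 0], [0, 0, -0.5, 0, 0, 0]], "fingers": 1}}

```text
time: 6.3
ee_pos: [0.6399, 0.1631, 0.293]
eef_rot: [0.768, 0.64, -0.003, -0.001]
ft_force: [0.8, -0.2, 0.4]
width: 0.0853
grip_force: 0.0
```

Run:
```python
from h import *
plan((.53,.22,.30,-5),(.4345,.0503,.29,-3),(.4345,.0503,.1915,-3))
```

```text
psi now -10.38 p [0.6399 0.1631 0.293 ]
(0.53, 0.22, 0.3, -5) 0 row [0.2408, -0.7892, -0.0433, -0.0106, 0.0057, -0.1794] nrows 2.48
(0.4345, 0.0503, 0.29, -3) 0 row [-0.5913, -0.2678, 0.0333, 0.0, 0.0, -0.0333] nrows 1.95
(0.4345, 0.0503, 0.29, -3) 1 row [-0.5865, -0.2781, 0.0333, 0.0, 0.0, -0.0333] nrows 1.95
(0.4345, 0.0503, 0.1915, -3) 0 row [0.0, 0.0, 0.6567, 0.0, 0.0, 0.0] nrows 1.97
```

Call:
{"api": "play_rows", "payload": {"series": [[-0.2, -0.2, -0.2, 0, 0, 0], [-0.4, -0.4, -0.4, 0, 0, 0], [-0.5, -0.6, -0.6, 0, 0, -0.1], [-0.55, -0.85, -0.8, 0, 0, -0.2], [-0.55, -0.95, -0.8, 0, 0, -0.25]]}}

```text
time: 6.8
ee_pos: [0.4843, 0.1067, 0.4193]
eef_rot: [0.724, 0.689, 0.003, 0.001]
ft_force: [0.4, -0.4, 0.4]
width: 0.0872
grip_force: 0.0
```

Call:
{"api": "play_rows", "payload": {"series": [[0, 0, 0, 0, 0, 0], [0, 0, 0, 0, 0, 0]]}}

```text
time: 7.0
ee_pos: [0.4861, 0.1078, 0.415]
eef_rot: [0.725, 0.689, -0.0, -0.0]
ft_force: [0.3, 0.1, 0.2]
width: 0.0871
grip_force: 0.0
```

Run:
```python
from fit import *
W=cam('wrist'); im=vision.camera('wrist'); cv2.imwrite('pics/w2.png',im); g=grad(im)
VW=(W,g); T=cam('top'); VT=(T,grad(cv2.imread('pics/top0.png')))
t2=vision.camera('top'); cv2.imwrite('pics/t2.png',t2); VT2=(T,grad(t2)); S=cam('scene'); VS2=(S,grad(vision.camera('scene')))
print('c',fit([VW],(.4345,.0503),.045),fit([VW,VT],(.4345,.0503),.045))
print('a',fit([VW],(.63,.1),.075),fit([VW,VT2],(.63,.1),.075),fit([VS2],(.63,.1),.075))
print('b',fit([VW],(.6413,.1633),.075),fit([VW,VT2],(.6413,.1633),.075),fit([VS2],(.6413,.1633),.075))
plan((.4345,.0503,.29,-3))
```

```text
c (array([ 0.4367,  0.051 , 45.4907]), np.float64(-24.92)) (array([ 0.4363,  0.0508, -0.4248]), np.float64(-53.6))
a (array([  0.6313,   0.1011, -13.0176]), np.float64(-22.05)) (array([ 0.6309,  0.1007, 29.736 ]), np.float64(-40.89)) (array([ 0.6363,  0.0996, 29.8501]), np.float64(-20.86))
b (array([  0.6421,   0.1633, -11.3104]), np.float64(-21.64)) (array([ 0.6412,  0.1627, 32.9518]), np.float64(-43.39)) (array([ 0.6473,  0.1629, 29.8748]), np.float64(-20.79))
psi now -2.94 p [0.4866 0.1076 0.4144]
(0.4345, 0.0503, 0.29, -3) 0 row [-0.3987, -0.3265, 0.8299, -0.0022, 0.0022, 0.0019] nrows 2.93
```

View pics/w2.png

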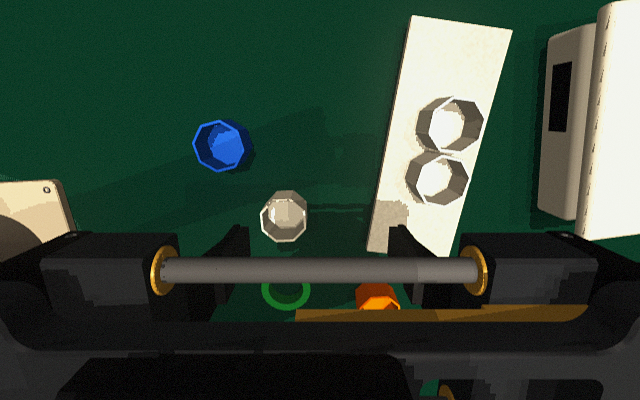

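The wrist picture shows the placed tub_b (447,125) touching-close behind tub_a (437,177) in line with the shelf. It also shows tub_c at (285,217), the target for the next grasp, with blue at (220,146) clear of it.

Call:
{"api": "play_rows", "payload": {"series": [[-0.15, -0.12, 0.25, 0, 0, -0.05], [-0.3, -0.24, 0.5, 0, 0, -0.1], [-0.395, -0.314, 0.75, 0, 0, -0.1], [-0.395, -0.314, 0.83, 0, 0, -0.1], [-0.395, -0.314, 0.83, 0, 0, -0.1]]}}

```text
time: 7.65
ee_pos: [0.4359, 0.0509, 0.2892]
eef_rot: [0.707, 0.707, -0.002, -0.001]
ft_force: [0.8, 0.5, 0.7]
width: 0.087
grip_force: 0.0
```

Call:
{"api": "play_rows", "payload": {"series": [[0, 0, 0.25, 0, 0, 0], [0, 0, 0.45, 0, 0, 0], [0, 0, 0.6, 0, 0, 0], [0, 0, 0.6, 0, 0, 0]]}}

```text
time: 8.05
ee_pos: [0.4364, 0.0517, 0.1996]
eef_rot: [0.706, 0.708, -0.001, -0.0]
ft_force: [-0.0, -0.1, 0.7]
width: 0.0874
grip_force: 0.0
```

Run:
```python
from h import *
plan((.4365,.0508,.1915,0))
```

```text
psi now 0.17 p [0.4364 0.0517 0.1996]
(0.4365, 0.0508, 0.1915, 0) 0 row [-0.0057, 0.0011, 0.0539, -0.0048, 0.0028, 0.0056] nrows 0.16
```

Call:
{"api": "play_rows", "payload": {"series": [[-0.004, 0, 0.05, 0, 0, 0], [-0.004, 0, 0.05, 0, 0, 0]]}}

```text
time: 8.25
ee_pos: [0.4368, 0.0507, 0.194]
eef_rot: [0.706, 0.708, 0.001, 0.0]
ft_force: [-0.1, -0.2, 0.2]
width: 0.0869
grip_force: 0.0
```

Call:
{"api": "play_rows", "payload": {"series": [[0, 0, 0, 0, 0, 0], [0, 0, 0, 0, 0, 0], [0, 0, 0, 0, 0, 0], [0, 0, 0, 0, 0, 0]], "fingers": -1}}

```text
time: 8.65
ee_pos: [0.436, 0.0504, 0.1936]
eef_rot: [0.706, 0.708, 0.0, 0.0]
ft_force: [-0.2, 0.4, 0.3]
width: 0.0626
grip_force: 0.0
```

Run:
```python
from h import *
s=status.read_state(); print(s['width'],s['grip_force'],s['ft_force'])
x,y,z=s['ee_pos']
plan((x,y,z+.10,0),(.6199,.0375,z+.10,-10.4),(.6199,.0375,z+.031,-10.4))
```

```text
0.06259054835958398 0.0 [-0.15589502  0.40809689  0.33026585]
psi now 0.12 p [0.436  0.0504 0.1936]
(np.float64(0.436042047183548), np.float64(0.05042617143371447), np.float64(0.2935749149938408), 0) 0 row [0.0003, 0.0004, -0.6667, 0.0011, -0.0008, 0.004] nrows 2.0
(0.6199, 0.0375, np.float64(0.2935749149938408), -10.4) 0 row [-0.0431, 0.6129, 0.0, 0.0, 0.0, 0.1733] nrows 1.84
(0.6199, 0.0375, np.float64(0.2935749149938408), -10.4) 1 row [0.0126, 0.6142, 0.0, 0.0, 0.0, 0.1733] nrows 1.84
(0.6199, 0.0375, np.float64(0.22457491499384077), -10.4) 0 row [0.0, 0.0, 0.46, 0.0, 0.0, 0.0] nrows 1.38
```

Call:
{"api": "play_rows", "payload": {"series": [[0, 0, 0, 0, 0, 0], [0, 0, 0, 0, 0, 0], [0, 0, -0.2, 0, 0, 0], [0, 0, -0.5, 0, 0, 0], [0, 0, -0.67, 0, 0, 0]]}}

```text
time: 9.15
ee_pos: [0.4363, 0.0502, 0.2963]
eef_rot: [0.707, 0.708, 0.001, 0.001]
ft_force: [0.7, -0.1, -1.0]
width: 0.06
grip_force: 10.0
```

Call:
{"api": "play_rows", "payload": {"series": [[-0.02, 0.2, 0, 0, 0, 0.06], [-0.04, 0.4, 0, 0, 0, 0.11], [-0.045, 0.613, 0, 0, 0, 0.17], [-0.05, 0.8, 0, 0, 0, 0.23], [-0.06, 1, 0, 0, 0, 0.29]]}}

```text
time: 9.65
ee_pos: [0.587, 0.0418, 0.2933]
eef_rot: [0.758, 0.652, -0.0, -0.0]
ft_force: [-0.3, -0.9, -0.2]
width: 0.0599
grip_force: 10.0
```

Call:
{"api": "play_rows", "payload": {"series": [[0.01, 0.15, 0, 0, 0, 0.05], [0.01, 0.23, 0, 0, 0, 0.06], [0.01, 0.23, 0, 0, 0, 0.06], [0.01, 0.23, 0, 0, 0, 0.06]]}}

```text
time: 10.05
ee_pos: [0.6199, 0.0379, 0.2932]
eef_rot: [0.768, 0.64, -0.001, -0.0]
ft_force: [-0.6, 0.1, 0.1]
width: 0.0597
grip_force: 10.0
```

Run:
```python
from h import *
s=status.read_state(); print(s['width'],s['grip_force'],s['ft_force'])
plan((.6199,.0375,.2246,-10.4))
```

```text
0.05965285673806631 9.999902222771198 [-0.62275437  0.13205253  0.07720984]
psi now -10.39 p [0.6199 0.0379 0.2932]
(0.6199, 0.0375, 0.2246, -10.4) 0 row [-0.0025, 0.0009, 0.4574, -0.0019, 0.0009, 0.0004] nrows 1.37
```

Call:
{"api": "play_rows", "payload": {"series": [[0, 0, 0.2, 0, 0, 0], [0, 0, 0.36, 0, 0, 0], [0, 0, 0.42, 0, 0, 0], [0, 0, 0.42, 0, 0, 0], [0, 0, 0.42, 0, 0, 0]]}}

```text
time: 10.55
ee_pos: [0.6204, 0.0381, 0.2318]
eef_rot: [0.768, 0.64, 0.001, 0.0]
ft_force: [0.3, 0.5, -1.2]
width: 0.0598
grip_force: 10.0
```

Run:
```python
from h import *
s=status.read_state(); print(s['width'],s['grip_force'],s['ft_force'])
plan((.6199,.0375,.2242,-10.4))
```

```text
0.05979403694437557 10.000005369074643 [ 0.25083431  0.54392822 -1.17316779]
psi now -10.38 p [0.6204 0.0381 0.2318]
(0.6199, 0.0375, 0.2242, -10.4) 0 row [-0.0045, -0.003, 0.051, 0.0019, -0.001, 0.0008] nrows 0.15
```

Call:
{"api": "play_rows", "payload": {"series": [[-0.004, -0.003, 0.03, 0, 0, 0], [-0.004, -0.003, 0.05, 0, 0, 0], [-0.004, -0.003, 0.05, 0, 0, 0]]}}

```text
time: 10.85
ee_pos: [0.6199, 0.0375, 0.2235]
eef_rot: [0.768, 0.64, 0.0, 0.0]
ft_force: [0.7, -0.1, 0.0]
width: 0.0601
grip_force: 10.0
```

Call:
{"api": "play_rows", "payload": {"series": [[0, 0, 0, 0, 0, 0], [0, 0, 0, 0, 0, 0], [0, 0, 0, 0, 0, 0], [0, 0, -0.2, 0, 0, 0], [0, 0, -0.5, 0, 0, 0]], "fingers": 1}}

```text
time: 11.35
ee_pos: [0.6188, 0.0376, 0.2966]
eef_rot: [0.768, 0.64, -0.002, -0.001]
ft_force: [0.4, 1.0, -0.0]
width: 0.0851
grip_force: 0.0
```

Call:
{"api": "play_rows", "payload": {"series": [[-0.1, -0.2, -0.3, 0, 0, 0], [-0.3, -0.4, -0.5, 0, 0, 0], [-0.5, -0.6, -0.6, 0, 0, 0], [-0.6, -0.8, -0.6, 0, 0, 0], [-0.6, -0.8, -0.6, 0, 0, 0]]}}

```text
time: 11.85
ee_pos: [0.4825, -0.032, 0.3892]
eef_rot: [0.769, 0.639, 0.001, -0.001]
ft_force: [-0.5, 0.0, -0.2]
width: 0.0872
grip_force: 0.0
```

Run:
```python
from fit import *
W=cam('wrist'); im=vision.camera('wrist'); cv2.imwrite('pics/w3.png',im); VW=(W,grad(im))
T=cam('top'); t3=vision.camera('top'); cv2.imwrite('pics/t3.png',t3); VT=(T,grad(t3))
for n,p in(('a',(.631,.1008)),('b',(.6415,.163)),('c',(.62,.038))): print(n,fit([VW],p,.075),fit([VW,VT],p,.075))
# cap: top face and stub
m=[b for b in spotter.regions_of('top','cap')]
for b in m[:2]:
    v,u=np.nonzero(b['pixels']); print(b['conf'],u.mean(),v.mean(),len(u),onplane(T,[u.mean(),v.mean()],.15))
cv2.imwrite('pics/t3c.png',cv2.resize(t3[170:270,225:525],None,fx=2.6,fy=2.6,interpolation=cv2.INTER_CUBIC))
plan((.50,-.23,.35,-10))
```

```text
a (array([ 0.6315,  0.0996, 28.7451]), np.float64(-15.28)) (array([ 0.6288,  0.1   , 34.5233]), np.float64(-34.28))
b (array([0.6355, 0.157 , 0.    ]), np.float64(-0.0)) (array([ 0.6396,  0.1624, 34.4358]), np.float64(-22.3))
c (array([ 0.6205,  0.0372, 35.184 ]), np.float64(-21.38)) (array([ 0.6181,  0.0375, 34.6684]), np.float64(-39.23))
0.6 437.94006309148267 230.90536277602524 317 [[ 0.53517493 -0.22327377  0.15      ]]
psi now -10.35 p [ 0.4858 -0.029   0.3885]
(0.5, -0.23, 0.35, -10) 0 row [-0.6507, 0.167, 0.1279, 0.0007, -0.0008, -0.0059] nrows 2.05
(0.5, -0.23, 0.35, -10) 1 row [-0.6511, 0.1651, 0.1281, 0.0007, -0.0008, -0.0059] nrows 2.05
```

View pics/t3c.png

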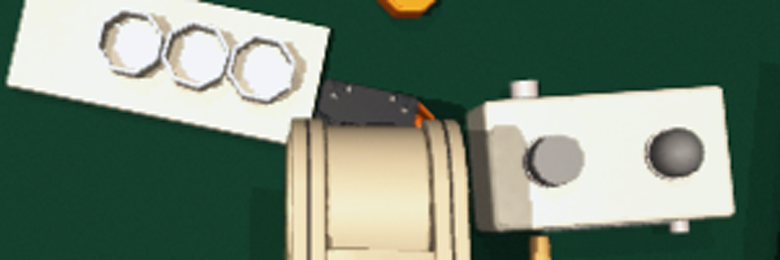

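The crop shows the three white tubs in one straight row along the shelf at (132,43), (198,55) and (262,70). The flat cap is at (555,160) and the domed stub at (676,153).

Call:
{"api": "play_rows", "payload": {"series": [[-0.25, 0.1, 0, 0, 0, 0], [-0.5, 0.2, 0, 0, 0, 0], [-0.75, 0.3, 0.05, 0, 0, 0], [-1, 0.4, 0.05, 0, 0, 0]]}}

```text
time: 12.4
ee_pos: [0.5186, -0.1885, 0.3795]
eef_rot: [0.768, 0.641, -0.001, -0.0]
ft_force: [0.8, 0.7, 0.0]
width: 0.0869
grip_force: 0.0
```

Call:
{"api": "play_rows", "payload": {"series": [[-0.2, 0.1, 0.05, 0, 0, 0], [-0.39, 0.15, 0.05, 0, 0, 0], [-0.39, 0.15, 0.05, 0, 0, 0], [-0.39, 0.15, 0.05, 0, 0, 0]]}}

```text
time: 12.8
ee_pos: [0.5299, -0.2494, 0.3723]
eef_rot: [0.768, 0.64, -0.001, -0.0]
ft_force: [0.1, -0.3, -0.1]
width: 0.0871
grip_force: 0.0
```

```bash
cat > capfit.py <<'E'
from fit import *
def cfit(views,p0,z0,rad=.022,fz=True):
    a=np.linspace(0,2*np.pi,48,endpoint=False); u=np.c_[np.cos(a),np.sin(a),0*a]
    def sc(q):
        P=np.array([q[0],q[1],q[2] if fz else z0])+rad*u; s=0
        for C,G in views:
            uv=proj(C,P).astype(np.float32); s+=np.sqrt(cv2.remap(G,uv[:,0][None],uv[:,1][None],cv2.INTER_LINEAR)).mean()
        return -s
    best=None
    for dx in(-.008,0,.008):
        for dy in(-.008,0,.008):
            q=np.array([p0[0]+dx,p0[1]+dy,z0]); st=np.r_[[q],q+np.diag([.004,.004,.006])]
            o=minimize(sc,q,method='Nelder-Mead',options=dict(initial_simplex=st,maxiter=200,xatol=1e-5))
            if best is None or o.fun<best.fun: best=o
    return best.x.round(4),round(best.fun,2)
E
python3 - <<'E'
from capfit import *
W=cam('wrist'); im=vision.camera('wrist'); cv2.imwrite('pics/w4.png',im); g=grad(im); np.savez('w4.npz',K=W[0],R=W[1],t=W[2])
print(proj(W,[.535,-.225,.15]), status.read_state()['joint_positions'])
bs=spotter.boxes_of('wrist','cap'); print([(b['point'],b['conf']) for b in bs])
VT=(cam('top'),grad(cv2.imread('pics/t3.png')))
VS=(cam('scene'),grad(cv2.imread('pics/scene0.png')))
for vs in([(W,g)],[VT],[VS]): print(cfit(vs,(.535,-.225),.15,fz=False))
print(cfit([(W,g),VT],(.535,-.225),.15), cfit([(W,g),VT,VS],(.535,-.225),.15))
plan((.52,-.17,.36,0))
E
```

```text
[[318.60768321 184.88533536]] [-0.20550346  0.30488951  0.69053282  1.64658956 -0.20129578  1.2640529
  0.34358605]
[]
(array([ 0.537 , -0.2266,  0.1566]), np.float64(-12.46))
(array([ 0.5352, -0.227 ,  0.1446]), np.float64(-13.73))
(array([ 0.5413, -0.2252,  0.157 ]), np.float64(-12.66))
(array([ 0.5368, -0.227 ,  0.1484]), np.float64(-25.97)) (array([ 0.5369, -0.2276,  0.1458]), np.float64(-38.19))
psi now -10.28 p [ 0.5299 -0.2481  0.3727]
(0.52, -0.17, 0.36, 0) 0 row [0.5004, -0.1578, 0.085, -0.0014, -0.0004, -0.3425] nrows 1.59
```

View pics/w4.png

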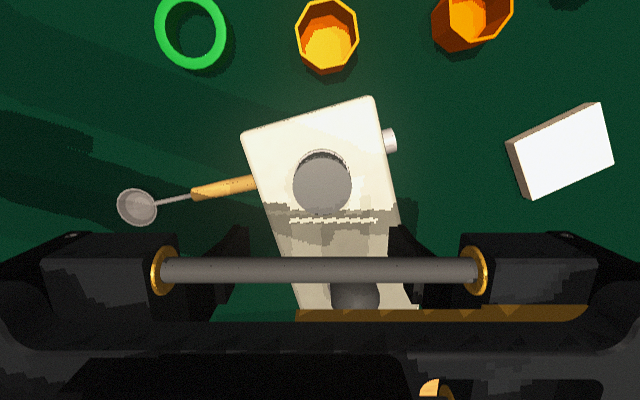

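The wrist view shows the flat grey cap at (322,182) on the block and the domed stub at (355,298) behind the gripper. Cap top is about (0.537, -0.227, 0.148). I'll descend onto it.

Run:
```python
from h import *
plan((.5368,-.227,.3015,-10.3))
```

```text
psi now -10.28 p [ 0.5299 -0.2481  0.3727]
(0.5368, -0.227, 0.3015, -10.3) 0 row [0.1464, 0.0205, 0.4749, -0.0014, -0.0003, 0.0008] nrows 1.49
```

Call:
{"api": "play_rows", "payload": {"series": [[0.1464, 0.0205, 0.05, 0, 0, 0], [0.1464, 0.0205, 0.15, 0, 0, 0], [0.1464, 0.0205, 0.3, 0, 0, 0], [0.1464, 0.0205, 0.44, 0, 0, 0], [0.1464, 0.0205, 0.44, 0, 0, 0]]}}

```text
time: 13.4
ee_pos: [0.5354, -0.227, 0.3043]
eef_rot: [0.768, 0.641, -0.001, -0.002]
ft_force: [-0.6, 0.9, 0.7]
width: 0.0871
grip_force: 0.0
```

Run:
```python
from h import *
s=status.read_state(); print(s['ft_force'],s['torque'])
plan((.5368,-.227,.3015,-10.3))
```

```text
[-0.60999617  0.91675096  0.7212367 ] [-0.10532667  0.08831042 -0.00877512]
psi now -10.28 p [ 0.5354 -0.227   0.3043]
(0.5368, -0.227, 0.3015, -10.3) 0 row [0.0013, 0.0093, 0.0186, -0.0091, -0.0011, 0.0006] nrows 0.06
```

Call:
{"api": "play_rows", "payload": {"series": [[0, 0.005, 0.01, 0, 0, 0], [0, 0.005, 0.01, 0, 0, 0], [0, 0.005, 0.01, 0, 0, 0], [0, 0.005, 0.01, 0, 0, 0], [0, 0.005, 0.01, 0, 0, 0]], "fingers": -1, "squeeze": 12}}

```text
time: 13.9
ee_pos: [0.5369, -0.2285, 0.3061]
eef_rot: [0.768, 0.64, 0.0, 0.0]
ft_force: [-0.6, -0.5, -0.5]
width: 0.0551
grip_force: 0.0
```

Call:
{"api": "play_rows", "payload": {"series": [[0, 0, 0, 0, 0, 0], [0, 0, 0, 0, 0, 0], [0, 0, 0, 0, 0, 0], [0, 0, 0, 0, 0, 0], [0, 0, 0, 0, 0, 0]]}}

```text
time: 14.4
ee_pos: [0.5368, -0.2285, 0.3059]
eef_rot: [0.768, 0.64, 0.0, -0.0]
ft_force: [-2.4, -0.0, 3.1]
width: 0.044
grip_force: 12.1
```

Run:
```python
from h import *
s=status.read_state(); print(s['ft_force'],s['torque'],s['width'],s['grip_force'])
plan((.5368,-.227,.3015,-10.3))
```

```text
[-2.35454128 -0.01518369  3.11817365] [0.05020438 0.4693525  0.03171539] 0.04404966605095278 12.080505681369686
psi now -10.38 p [ 0.5368 -0.2285  0.3059]
(0.5368, -0.227, 0.3015, -10.3) 0 row [0.0098, -0.0017, 0.029, 0.0, -0.0002, -0.0028] nrows 0.09
```

Call:
{"api": "play_rows", "payload": {"series": [[0.005, 0, 0, 0, 0, 0.1], [0.008, 0, 0, 0, 0, 0.2], [0.01, 0, 0, 0, 0, 0.3], [0.01, 0, 0, 0, 0, 0.3], [0.01, 0, 0, 0, 0, 0.3]]}}

```text
time: 14.9
ee_pos: [0.537, -0.2271, 0.3058]
eef_rot: [0.816, 0.579, -0.0, 0.0]
ft_force: [-2.6, -0.9, 4.9]
width: 0.0438
grip_force: 12.0
```

Run:
```python
from h import *
s=status.read_state(); print(s['ft_force'],s['torque'],s['width'],s['grip_force'])
plan((.5368,-.227,.3015,-10.3))
```

```text
[-2.55450256 -0.91776447  4.86240961] [-0.27724681  0.61980259  0.24684149] 0.043769659865615394 12.000006847010809
psi now -19.3 p [ 0.537  -0.2271  0.3058]
(0.5368, -0.227, 0.3015, -10.3) 0 row [0.0004, -0.0013, 0.0285, -0.0002, 0.0004, -0.2999] nrows 1.05
```

Call:
{"api": "play_rows", "payload": {"series": [[0, 0, 0, 0, 0, -0.15], [0, 0, 0, 0, 0, -0.3], [0, 0, 0, 0, 0, -0.45], [0, 0, 0, 0, 0, -0.6], [0, 0, 0, 0, 0, -0.6]]}}

```text
time: 15.4
ee_pos: [0.5373, -0.2269, 0.3058]
eef_rot: [0.715, 0.699, 0.0, 0.0]
ft_force: [0.3, -0.2, 1.5]
width: 0.0437
grip_force: 12.0
```

Run:
```python
from h import *
s=status.read_state(); print(s['ft_force'],s['torque'],s['width'],s['grip_force'],s['joint_positions'])
plan((.5368,-.227,.3015,-10.3))
```

```text
[ 0.3136496  -0.20931774  1.51583598] [-0.07837309  0.00414482  0.01534339] 0.043697608853435876 11.999059080226289 [-0.19403677  0.3565265   0.63001363  1.72697204 -0.22982092  1.1319558
  0.48259583]
psi now -1.24 p [ 0.5373 -0.2269  0.3058]
(0.5368, -0.227, 0.3015, -10.3) 0 row [-0.0009, -0.0031, 0.0287, 0.0016, -0.0007, 0.3018] nrows 1.05
```

Turning one way met a stop (0.25 Nm) and the other way runs free, so I'm turning on in the free direction to about 59°.

Call:
{"api": "play_rows", "payload": {"series": [[0, 0, 0, 0, 0, -0.2], [0, 0, 0, 0, 0, -0.4], [0, 0, 0, 0, 0, -0.6], [0, 0, 0, 0, 0, -0.8], [0, 0, 0, 0, 0, -0.85]]}}

```text
time: 15.9
ee_pos: [0.5372, -0.2269, 0.3058]
eef_rot: [0.543, 0.84, 0.0, 0.0]
ft_force: [0.8, -1.0, 2.4]
width: 0.0436
grip_force: 12.0
```

Call:
{"api": "play_rows", "payload": {"series": [[0, 0, 0, 0, 0, -0.2], [0, 0, 0, 0, 0, -0.4], [0, 0, 0, 0, 0, -0.6], [0, 0, 0, 0, 0, -0.8], [0, 0, 0, 0, 0, -0.8]]}}

```text
time: 16.4
ee_pos: [0.5371, -0.227, 0.3058]
eef_rot: [0.358, 0.934, 0.0, 0.0]
ft_force: [-0.4, 0.2, 2.2]
width: 0.0439
grip_force: 12.0
```

Run:
```python
from h import *
s=status.read_state(); print(s['ft_force'],s['torque'],s['width'],s['grip_force'],s['joint_positions'])
plan((.5368,-.227,.3015,48.2))
```

```text
[-0.35774201  0.22031167  2.24222226] [-0.00463704 -0.04567667  0.00044306] 0.0438807835892314 11.998730481627717 [-0.07665661  0.33403911  0.48197223  1.72119805 -0.16941254  1.12731575
  1.29424767]
psi now 48.05 p [ 0.5371 -0.227   0.3058]
(0.5368, -0.227, 0.3015, 48.2) 0 row [0.0017, -0.0015, 0.0286, 0.0008, 0.0004, -0.0049] nrows 0.09
```

Call:
{"api": "play_rows", "payload": {"series": [[0, 0, -0.015, 0, 0, 0], [0, 0, -0.03, 0, 0, 0], [0, 0, -0.05, 0, 0, 0], [0, 0, -0.05, 0, 0, 0]]}}

```text
time: 16.8
ee_pos: [0.5372, -0.2269, 0.3136]
eef_rot: [0.358, 0.934, 0.0, 0.0]
ft_force: [-0.4, 0.7, -1.4]
width: 0.0439
grip_force: 12.0
```

Run:
```python
from h import *
s=status.read_state(); print(s['ee_pos'],s['ft_force'],s['torque'],s['width'],s['grip_force'])
```

```text
[ 0.53718627 -0.2269406   0.31362834] [-0.42241928  0.70485195 -1.37430389] [-0.0258049  -0.01126202 -0.01676695] 0.04388803195173141 11.999989923915564
```

Call:
{"api": "play_rows", "payload": {"series": [[0, 0, -0.1, 0, 0, 0], [0, 0, -0.2, 0, 0, 0], [0, 0, -0.35, 0, 0, 0], [0, 0, -0.5, 0, 0, 0], [0, 0, -0.61, 0, 0, 0]]}}

```text
time: 17.3
ee_pos: [0.5371, -0.2272, 0.4079]
eef_rot: [0.358, 0.934, 0.0, 0.001]
ft_force: [1.1, -0.7, -1.4]
width: 0.0439
grip_force: 12.0
```

Call:
{"api": "play_rows", "payload": {"series": [[0, 0, 0, 0, 0, 0], [0, 0, 0, 0, 0, 0], [0, 0, 0, 0, 0, 0]]}}

```text
time: 17.6
ee_pos: [0.5369, -0.2268, 0.404]
eef_rot: [0.357, 0.934, 0.0, -0.001]
ft_force: [-0.2, 0.3, -1.0]
width: 0.0439
grip_force: 12.0
```

Run:
```python
from h import *
s=status.read_state(); print(s['ee_pos'],s['ft_force'],s['width'],s['grip_force'],s['joint_vel'])
t=vision.camera('top'); S=vision.camera('scene')
a=cv2.resize(t[130:330,170:530],(720,400),interpolation=cv2.INTER_CUBIC)
b=cv2.resize(S[130:240,160:440],(510,200),interpolation=cv2.INTER_CUBIC)
o=np.zeros((600,720,3),np.uint8);o[:400]=a;o[400:,:510]=b;cv2.imwrite('pics/end.png',o)
```

```text
[ 0.53687369 -0.22679066  0.40395433] [-0.23480347  0.32179601 -1.00215775] 0.043917120525149095 12.000000214775355 [ 0.00095685  0.00512789 -0.00078731  0.00524179 -0.00120587 -0.00028729
  0.00242366]
```

View pics/end.png

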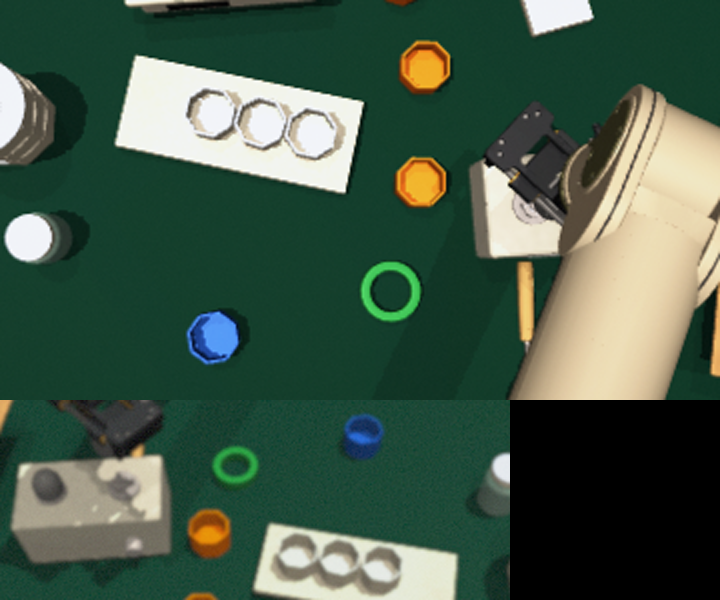

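The picture shows the straight row intact at (213,113), (262,124) and (313,133), the nozzle bare at (527,208) and the other things in place. The gripper is still holding the cap (44 mm opening, 12 N).

```bash
python3 -c "
from bench import job
print(job.close_job())"
```

```text
the job is handed in; nothing more can be done
None
```

I handed the job in at about 18 s of the 59 s limit: all three tubs stand upright in one straight row about 3 mm apart on the shelf's midline, centred about 29 mm toward its doser end, and the cap (counter-clockwise from above ran free) is held at rest about 10 cm above its nozzle, with nothing else seen moved.

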